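# Hang a second gauge on an occupied hook

## Task

Take the square gauge out of its slotted block and hang it by its hole, without forcing it, on the hook in front of the round gauge that already hangs there. With the square gauge itself, push the round one back along the hook until it is stopped by the collar, press the pair together against the collar for a moment, firmly but gently (about 8 N), then let the square gauge hang freely, close against the round one. Do not unhook the round gauge or touch it with the gripper, and leave everything else as it is.

Things in the scene. Friction and masses are not known exactly. Their poses are not given: they have to be found in the camera images.
- gauge_stand: Dark steel gauge stand, fixed. Origin: underside, mid width; z up, -x towards the hook's free end. Base 80 mm wide (y), x=-50 to +60 mm, 12 mm thick; upright plate 60 mm wide, 170 mm tall, front face at x=+45 mm. A dark stop collar (30 mm dia, 12 mm thick) is clamped fast on the hook, its front face anywhere from x=+5 to +31 mm; its place is not reported: find it by pushing.
- hook_root (a point): Where the hook's axis leaves the upright plate of the stand (135 mm above the bench); axes as the stand's. The hook is a plain round steel prong, 8 mm diameter, that runs level along -x for 105 mm from here, then rises evenly to its end.
- hook_tip (a point): Centre of the rounded free end of the hook, 127 mm from the root along -x and 10 mm higher (the last 22 mm slope up); axes as the stand's.
- round_gauge: Gauge already on the hook, 12 mm or more in front of the collar: aluminium round plate 66 mm dia, 8 mm thick, under a 12 mm thick head 40 mm wide with a 25 mm hang hole. Origin: hole centre; x hole axis, z up. Head faces x=+-6 mm, head top z=+18, lowest point z=-80 mm. Hanging, the origin is 8.5 mm below the hook's axis. 70 to 140 g, slides with about 1 N.
- square_gauge: Gauge to hang, aluminium: plate 70 mm wide (y), 8 mm thick (x), z=-20 to -60 mm; foot 50 mm wide down to z=-80; head 12 mm thick, 44 mm wide, z=-20 to +20, with a 25 mm hang hole; thumb tab 24 mm wide (y), 12 mm thick (x), z=+20 to +65: grip it across the 24 mm near z=+46. Origin: hole centre; x hole axis, z up. Both faces alike. 70 to 140 g. It stands in the slotted block.
- slot_block: Black bench block 60 (x) x 90 (y) x 26 (z) mm, fixed; origin at the centre of its underside, z up. A slot 11 mm wide (x), 53 mm long (y), 18 mm deep, open upward, holds the square gauge's foot; the gauge's x axis lies along the block's x. A truck wheel, 205 mm tall, stands between the block and the gauge stand: carry the gauge over it.
- glue_bottle: Bystander: small upright glue bottle, 33 mm across, 90 mm tall. Origin at its underside. Leave alone.
- spur_gear: Bystander: black flat gear, 68 mm across, 12 mm thick, lying flat. Origin at its underside. Leave alone.
- cutters: Bystander: small side cutters, 140x58x11 mm, lying flat. Origin at its underside. Leave alone.
- pinion: Bystander: small metal pinion, 28 mm across, 13 mm tall. Origin at its underside. Leave alone.
- motor_can: Bystander: black motor lying down, 56x66x38 mm. Origin at its underside. Leave alone.

How it is judged:
By the outcome, as a careful person would: the job done as asked, in the order asked, and still so for the second after the job is handed in, with the robot touching nothing.
It also fails if it takes over 59 s, if anything falls off the work surface, if the arm or the gripper's body presses on something with over 40 N, if the wrist force passes 120 N, or if a joint passes its speed limit or range.

## Robot

A 6-joint arm with a two-finger parallel gripper is mounted at the origin on a cart in front of the work surface, level with it; the furniture and walls round the work are solid. World frame = base frame: x ahead of the robot, y to its left, z up, the work surface at z = 0. Lengths are in m, angles in degrees, forces in N, time in s.
With the tool pointing down it reaches from about 0.4 to 0.825 m from the base axis. Payload 7 kg.
Tool frame: the origin (TCP) lies midway between the tips of the shut fingers; the grasp point (between the pads) lies 19 mm behind it; z points along the fingers, y is the direction in which the jaws open and shut (so a half turn about z gives the same grasp; the last joint's range is limited). The gripper opens to 88 mm and grips with 3 to 60 N. Pads are 19 mm wide; open, the fingers measure 130 mm over their backs; the gripper's body (78 mm by 193 mm) begins 47 mm behind the grasp point.
Start: joints at [-52.248, 20.546, 0.682, 0, -70.136, -16.507], TCP at [0.245, -0.629, 0.227] pointing down, gripper open.
Joint ranges: [-176.03, 176.03], [-82.01, 121.73], [-58.28, 71.71], [-173.87, 95.51], [-174.79, -0.11], [-173.66, 173.66]. Speed limits (degrees/s): [136.94, 136.94, 172.46, 180, 180, 180].

## Interface

Orientations are given as [roll, pitch, yaw] about the fixed x, y, z axes, in that order (R = Rz(yaw) Ry(pitch) Rx(roll)).
In Python, from plant import ctrl, snapshot gives the robot as it stands.
- The arm moves only by the shell command python3 -m pendant 'ROWS'. ROWS is JSON, a list of rows, each a list of 7 numbers: the shift along the tool's x, y, z in m, then the turn, a rotation vector about the tool's x, y, z in rad, then the opening, from -1 (shut) to 1 (fully open), so that 0 is half open. In form: [[x, y, z, ax, ay, az, jaw], ...]. A call has 1 to 12 rows; each row is the pose to reach, as a shift and turn from the pose commanded when the call began, along the tool's axes at that moment; what a row does not reach only later rows make up. A row lasts 1/8 s, in which the tool goes at most 62.5 mm and 10.7 degrees, less where a joint would pass 70% of its speed; a pose out of reach is approached as far as the arm can. A call with a gripper value outside its range is refused whole. The fingers move at their own pace and stop on an object; the grip force is fixed at half the most. Time passes only in rows, so rows that repeat a pose let the fingers close. It gives the time, the measured TCP pose, the force and the opening at its end, in the units of the state.
- ctrl.get_obs(): the state, without advancing time (a new reading comes with each control period).
- snapshot(name): name is "side" or "top" or "wrist"; returns a dict with "image" (400x640x3 uint8, blue, green, red), "mtx" (3x3 intrinsics, pixels), "eye" and "attitude" of the camera in the world; the wrist camera has in their place "tool_from_camera" (4x4, takes a point from camera to tool coordinates, whose origin is the TCP and whose axes are the flange's). Camera axes: x right, y up, looking along -z (the intrinsics and any distortion apply to the point x, -y, -z); pixel columns grow to the right and rows downward; lengths in m; the calibration is good to about 2 mm. A picture is of the moment at which its call begins: read the wrist's pose just before it. There is no depth.
- ctrl.close_job(): hands the job in, once; it reports no verdict.
The state is a dict: "clock": time; "joint_pos": joint angles; "qvel": joint speeds; "tau": joint torques, N m; "tool_pos": TCP position; "orientation": TCP orientation; "force": force on the tool from outside, world axes, zero at the start; "moment": the same for the moment, N m; "opening": finger opening in m.
Only numpy, scipy, OpenCV 4.12 (cv2) and the standard library are available. Lean on these libraries where they do the work, as an engineer would, in place of code of your own. Each camera call takes 0.05 s, during which the arm holds its last target.

## Working session

There is one attempt and no reset: what is moved stays moved. The work goes in short steps, Python scripts to look and compute and a shell command to move; the robot and the scene stay as the last step left them, time stands still between calls to the robot, and variables do not carry over. Pictures are saved under pics/ and viewed, and the job is handed in when it is done.

```bash
ls; mkdir -p pics; cat > h.py <<'E'
import numpy as np,cv2
from plant import ctrl,snapshot
E
python3 - <<'E'
from h import *
o=ctrl.get_obs()
print(o)
for n in ("side","top","wrist"):
    s=snapshot(n); cv2.imwrite(f"pics/{n}0.png",s["image"])
    print(n,{k:v for k,v in s.items() if k!="image"})
E
```

```text
pics
{'clock': 0.0, 'joint_pos': array([-5.22485207e+01,  2.05902919e+01,  6.34198791e-01, -2.04712953e-02,
       -7.01352518e+01, -1.65057735e+01]), 'qvel': array([ 0.0210903 , -0.06526849,  0.10218416, -0.04226733, -0.01359454,
        0.00094311]), 'tau': array([-3.02228966e-05, -5.82711232e+01,  2.93046767e+01,  6.99704379e+00,
        6.85980282e-03, -1.22556180e-04]), 'tool_pos': array([ 0.24438904, -0.6286855 ,  0.22563771]), 'orientation': array([ 1.79906951e+02, -7.50336632e-03, -1.58761260e+02]), 'force': array([-0.51140843, -0.79260017, -0.27918027]), 'moment': array([0.01613243, 0.0380516 , 0.03604577]), 'opening': 0.08752311849538474}
side {'mtx': array([[382.91469676,   0.        , 307.10582523],
       [  0.        , 382.91469676, 201.5185826 ],
       [  0.        ,   0.        ,   1.        ]]), 'eye': array([0.33897721, 1.01537958, 0.69930333]), 'attitude': array([  58.90059786,   -0.1885621 , -171.60661454])}
top {'mtx': array([[433.79849476,   0.        , 326.19976969],
       [  0.        , 433.79849476, 206.76517933],
       [  0.        ,   0.        ,   1.        ]]), 'eye': array([0.40757964, 0.10915313, 1.44390175]), 'attitude': array([  3.311322  ,  -0.23447808, -88.54949918])}
wrist {'mtx': array([[342.29766439,   0.        , 319.32484477],
       [  0.        , 342.29766439, 202.19921528],
       [  0.        ,   0.        ,   1.        ]]), 'tool_from_camera': array([[-9.72041588e-04,  9.65055843e-01,  2.62042506e-01,
         6.97632648e-02],
       [ 9.99999120e-01,  7.01405022e-04,  1.12632764e-03,
        -3.72227619e-04],
       [ 9.03171138e-04,  2.62043371e-01, -9.65055675e-01,
        -1.58429450e-01],
       [ 0.00000000e+00,  0.00000000e+00,  0.00000000e+00,
         1.00000000e+00]])}
```

View pics/side0.png

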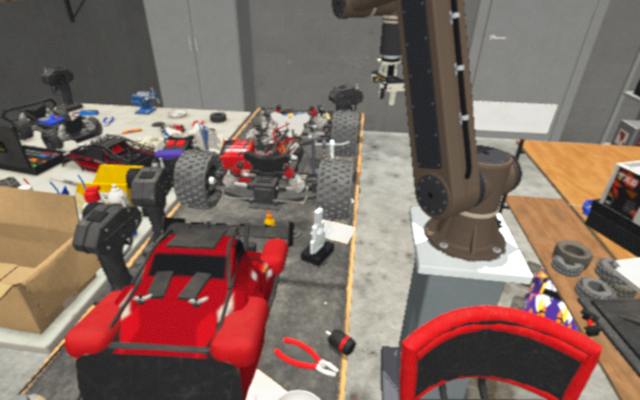

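View pics/top0.png

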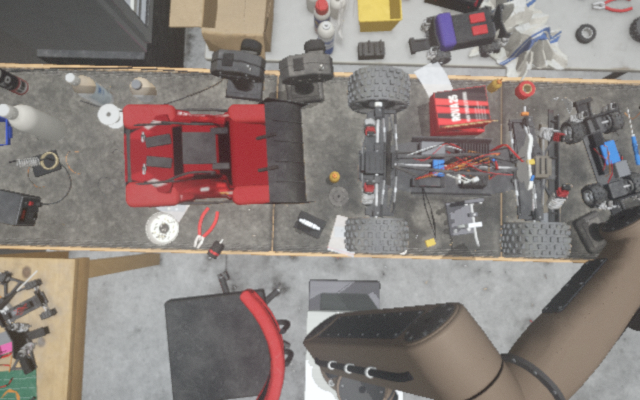

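View pics/wrist0.png

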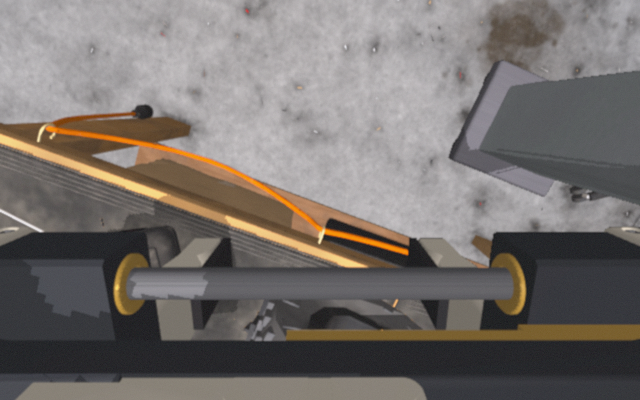

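```bash
cat > h.py <<'E'
import numpy as np,cv2
from plant import ctrl,snapshot
from scipy.spatial.transform import Rotation as Ro
def Rm(rpy): return Ro.from_euler('xyz',rpy,degrees=True).as_matrix()
def cam(s,obs=None):
    if 'eye' in s: return s['mtx'],np.array(s['eye']),Rm(s['attitude'])
    T=s['tool_from_camera'];R=Rm(obs['orientation']);
    return s['mtx'],obs['tool_pos']+R@T[:3,3],R@T[:3,:3]
def ray(c,u,v):
    K,e,R=c; d=np.array([(u-K[0,2])/K[0,0],-(v-K[1,2])/K[1,1],-1.]); d=R@d
    return e,d/np.linalg.norm(d)
def plane(c,u,v,z):
    e,d=ray(c,u,v); return e+d*(z-e[2])/d[2]
def proj(c,P):
    K,e,R=c; q=R.T@(np.asarray(P,float)-e); return np.array([K[0,0]*q[0]/-q[2]+K[0,2],K[1,1]*-q[1]/-q[2]+K[1,2]])
def tri(a,b):
    (e1,d1),(e2,d2)=a,b
    t=np.linalg.lstsq(np.c_[d1,-d2],e2-e1,rcond=None)[0]
    p,q=e1+t[0]*d1,e2+t[1]*d2
    return (p+q)/2,np.linalg.norm(p-q)
def crop(img,x0,y0,x1,y1,k,name):
    cv2.imwrite('pics/'+name,cv2.resize(img[y0:y1,x0:x1],None,fx=k,fy=k,interpolation=cv2.INTER_CUBIC))
E
python3 - <<'E'
from h import *
t=cv2.imread('pics/top0.png'); s=cv2.imread('pics/side0.png')
crop(t,280,150,380,250,6,'t_blk.png'); crop(t,410,180,510,255,8,'t_std.png')
crop(s,290,190,370,270,7,'s_blk.png'); crop(s,270,80,370,180,6,'s_std.png')
E
```

```text
(no output)
```

View pics/t_blk.png

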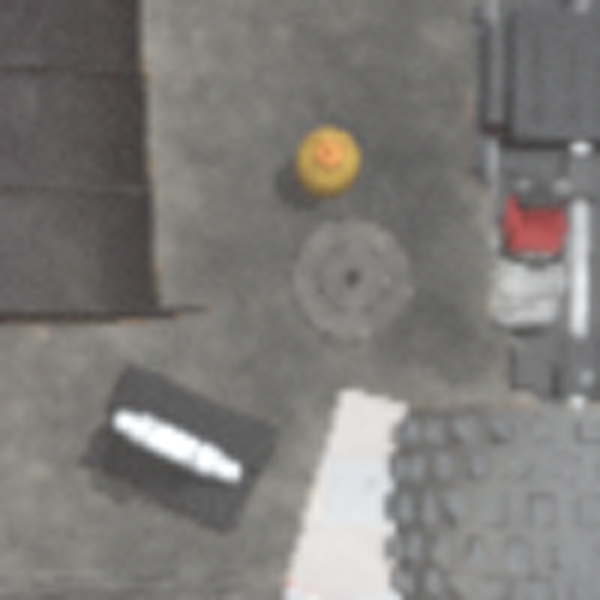

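View pics/t_std.png

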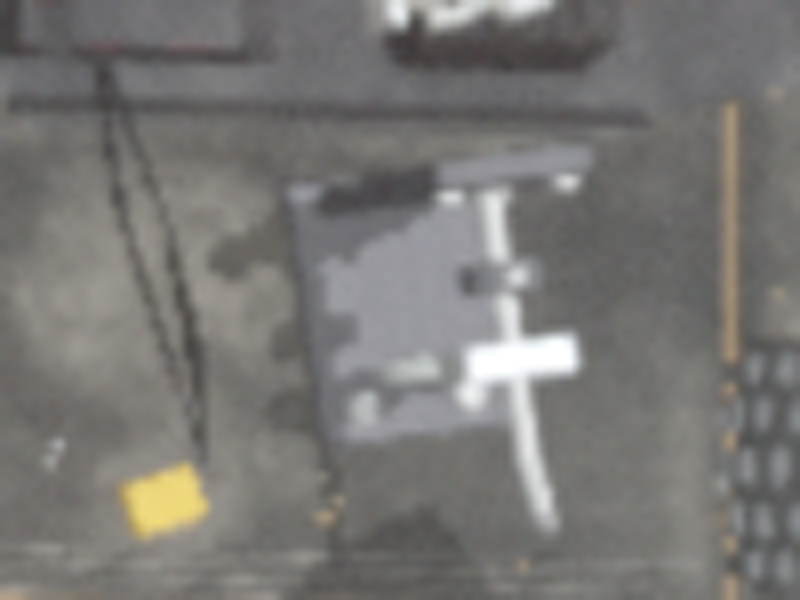

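View pics/s_blk.png

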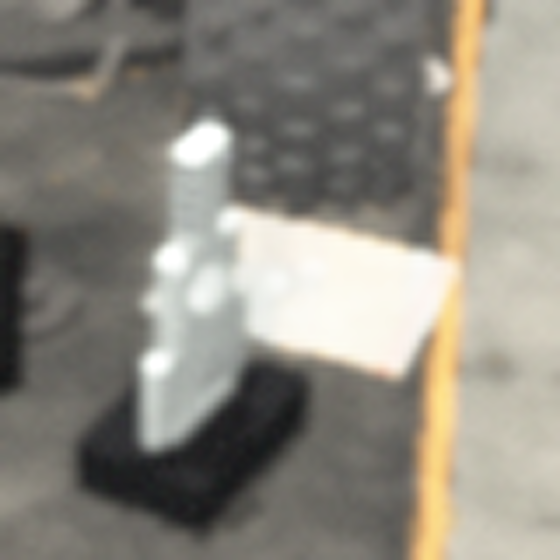

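View pics/s_std.png

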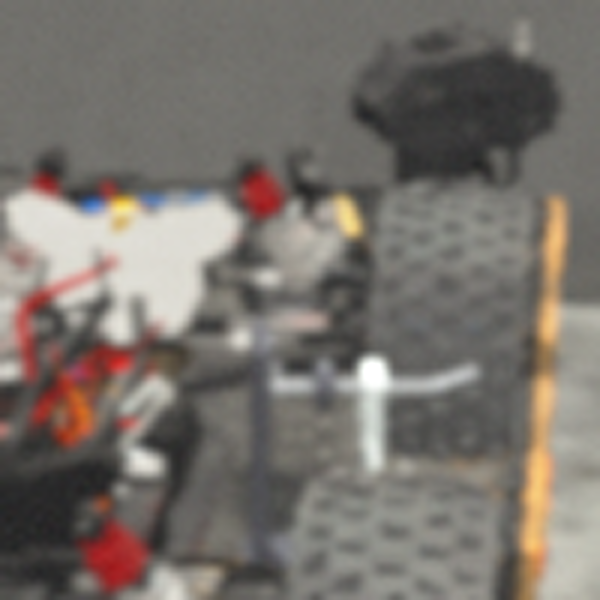

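```bash
python3 - <<'E'
from h import *
t=snapshot("top");s=snapshot("side");ct=cam(t);cs=cam(s)
im=t['image'];m=(im.min(2)>150).astype(np.uint8)
m2=np.zeros_like(m);m2[212:235,295:325]=m[212:235,295:325]
pts=np.argwhere(m2)[:,::-1]
r=cv2.minAreaRect(pts.astype(np.float32)); print(r,len(pts))
b=cv2.boxPoints(r)
# ends of the bright strip: ray at z~.12
for p in b: print(p,plane(ct,*p,.12))
# side tab top: crop(205,145)/7+(290,190)
def C(x,y,k,a,b): return (x+.5)/k+a-.5,(y+.5)/k+b-.5
tabs=C(202,145,7,290,190)
print('tab side @ .153',plane(cs,*tabs,.153))
print('proj to top',proj(ct,plane(cs,*tabs,.153)))
# hook
for nm,a,b_ in [('root',(495,190),(272,383)),('tip',(548,522),(472,373)),('bend',(523,440),(432,386)),('rg head',(523,357),(373,372)),('collar',(500,277),(325,378))]:
    A=ray(ct,*C(*a,8,410,180));B=ray(cs,*C(*b_,6,270,80))
    print(nm,tri(A,B),plane(ct,*C(*a,8,410,180),.135))
# block top corners crop t_blk
for p in [(130,368),(278,430),(228,532),(82,465)]: print('blk',plane(ct,*C(*p,6,280,150),.026))
# wheels
for p in [(395,400),(395,600)]: print('wheel',plane(ct,*C(*p,6,280,150),.1))
for p in [(740,360)]: print('wheelR',plane(ct,*C(*p,8,410,180),.1))
E
```

```text
((309.0999755859375, 223.8000030517578), (22.360679626464844, 4.919349670410156), 26.56505012512207) 101
[297.99997 221.     ] [0.43861253 0.19056837 0.12      ]
[300.19998 216.6    ] [0.45220445 0.18424752 0.12      ]
[320.19998 226.6    ] [0.42327009 0.12242872 0.12      ]
[317.99997 231.     ] [0.4097112  0.12877979 0.12      ]
tab side @ .153 [0.43300994 0.15930433 0.153     ]
proj to top [307.7815964  222.87355483]
root (array([ 0.50548762, -0.33268366,  0.13769498]), np.float64(0.0011277128402885578)) [ 0.50512669 -0.33364876  0.135     ]
tip (array([ 0.38094719, -0.35080664,  0.14499065]), np.float64(0.000728842744836365)) [ 0.38037548 -0.35436614  0.135     ]
bend (array([ 0.4083196 , -0.34415561,  0.13725732]), np.float64(0.005252705085028744)) [ 0.41094716 -0.34477618  0.135     ]
rg head (array([ 0.44248693, -0.34081369,  0.14581217]), np.float64(0.0011140330443427228)) [ 0.44221768 -0.34460464  0.135     ]
collar (array([ 0.4721711 , -0.33295792,  0.14308694]), np.float64(0.0007072017381194313)) [ 0.47221807 -0.33573667  0.135     ]
blk [0.47405239 0.18668138 0.026     ]
blk [0.44231745 0.10515362 0.026     ]
blk [0.38623732 0.13090795 0.026     ]
blk [0.42057747 0.21126786 0.026     ]
wheel [0.45753083 0.04532757 0.1       ]
wheel [0.35464428 0.0429858  0.1       ]
wheelR [ 0.44411987 -0.4409504   0.1       ]
```

```bash
cat >> h.py <<'E'
import json
def getcmd(): return json.load(open('cmd.json'))
def rel(target_pos,yaw,jaw=1,tilt=None):
    p,q=getcmd(); R0=Rm(q); R1=Rm([180,0,yaw]) if tilt is None else tilt
    d=R0.T@(np.array(target_pos)-p); a=Ro.from_matrix(R0.T@R1).as_rotvec()
    return [round(float(x),4) for x in d]+[round(float(x),4) for x in a]+[jaw]
def setcmd(row):
    p,q=getcmd(); R0=Rm(q)
    p=np.array(p)+R0@np.array(row[:3]); R=R0@Ro.from_rotvec(row[3:6]).as_matrix()
    json.dump([p.tolist(),Ro.from_matrix(R).as_euler('xyz',degrees=True).tolist()],open('cmd.json','w'))
    print('cmd',getcmd())
E
echo '[[0.245,-0.629,0.227],[180,0,-158.74]]' > cmd.json
python3 -c "
from h import *
print(rel([.40,-.35,.33],180));print(rel([.45,-.10,.33],170)); print(rel([.432,.159,.27],156))"
```

```text
[-0.2456, 0.2038, -0.103, 0.0, -0.0, 0.3711, 1]
[-0.3829, 0.4187, -0.103, 0.0, -0.0, 0.5456, 1]
[-0.46, 0.6666, -0.043, 0.0, -0.0, 0.7899, 1]
```

```bash
python3 -m pendant '[[-0.2456,0.2038,-0.103,0,0,0.371,1],[-0.2456,0.2038,-0.103,0,0,0.371,1],[-0.2456,0.2038,-0.103,0,0,0.371,1],[-0.2456,0.2038,-0.103,0,0,0.371,1],[-0.383,0.419,-0.103,0,0,0.546,1],[-0.383,0.419,-0.103,0,0,0.546,1],[-0.383,0.419,-0.103,0,0,0.546,1],[-0.383,0.419,-0.103,0,0,0.546,1],[-0.383,0.419,-0.103,0,0,0.546,1],[-0.383,0.419,-0.103,0,0,0.546,1]]'; python3 -c "
from h import *
setcmd([-0.383,0.419,-0.103,0,0,0.546,1]); print(rel([.432,.159,.27],156))"
```

```text
clock: 1.5
tool_pos: [0.4501, -0.0971, 0.3301]
orientation: [180.0, 0.1, 170.1]
force: [1.0, -0.3, 0.4]
opening: 0.0874
cmd [[0.45000508811896534, -0.0996391459076944, 0.33000000000000007], [180.0, 0.0, 169.97650438585703]]
[0.0627, 0.2516, 0.06, 0.0, -0.0, 0.2439, 1]
```

```bash
python3 -m pendant '[[0.063,0.252,0.06,0,0,0.244,1],[0.063,0.252,0.06,0,0,0.244,1],[0.063,0.252,0.06,0,0,0.244,1],[0.063,0.252,0.06,0,0,0.244,1],[0.063,0.252,0.06,0,0,0.244,1],[0.063,0.252,0.06,0,0,0.244,1],[0.063,0.252,0.06,0,0,0.244,1]]'; python3 - <<'E'
from h import *
setcmd([0.063,0.252,0.06,0,0,0.244,1])
o=ctrl.get_obs(); w=snapshot('wrist'); np.save('w1.npy',np.r_[o['tool_pos'],o['orientation']])
print(o['tool_pos'],o['orientation'],o['force'])
cv2.imwrite('pics/w1.png',w['image'])
c=cam(w,o)
for P in [(.432,.159,.153),(.432,.159,.108)]: print(proj(c,P))
E
```

```text
clock: 2.38
tool_pos: [0.4315, 0.1591, 0.2697]
orientation: [-180.0, 0.0, 156.0]
force: [-0.3, -0.2, -0.5]
opening: 0.0876
cmd [[0.4318277973025843, 0.15947971889874285, 0.27000000000000013], [180.0, 0.0, 155.99633418466496]]
[0.43153952 0.15909896 0.26966422] [-1.79992186e+02  2.53770642e-03  1.56002824e+02] [-0.32441723 -0.1804757  -0.45910062]
[319.5076501  196.68487657]
[319.53749416 185.04544621]
```

View pics/w1.png

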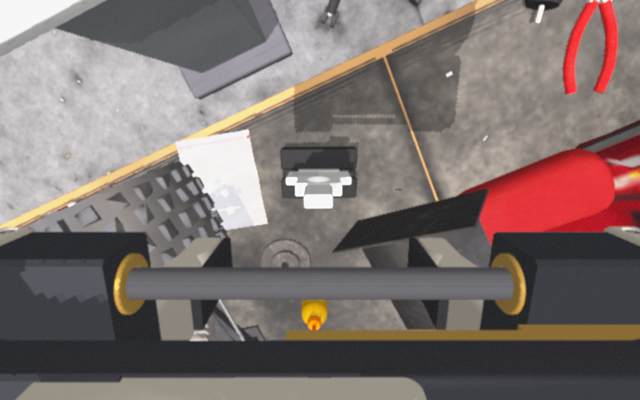

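```bash
python3 - <<'E'
from h import *
crop(cv2.imread('pics/w1.png'),270,135,370,220,8,'w1c.png')
E
```

```text
(no output)
```

View pics/w1c.png

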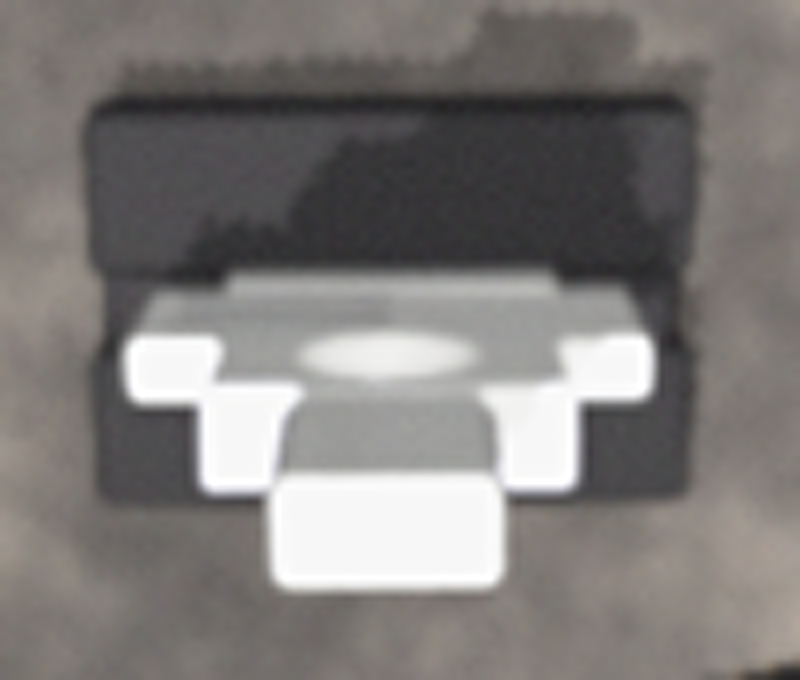

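```bash
python3 - <<'E'
from h import *
g=np.load('w1.npy');o=dict(tool_pos=g[:3],orientation=g[3:]);w=snapshot('wrist');c=cam(w,o)
f=lambda x,y:((x+.5)/8+270-.5,(y+.5)/8+135-.5)
for p in [(268,472),(506,472),(506,590),(268,590)]: print(plane(c,*f(*p),.153))
print('tab',plane(c,*f(387,531),.153)); print('head',plane(c,*f(389,432),.108));
b=[plane(c,*f(*p),.026) for p in [(90,107),(692,107),(690,497),(98,500)]]; print(b,np.mean(b,0))
E
```

```text
[0.42402453 0.14766132 0.153     ]
[0.43404921 0.17013841 0.153     ]
[0.44570744 0.16507908 0.153     ]
[0.4355657  0.14233628 0.153     ]
tab [0.43480297 0.15631958 0.153     ]
head [0.434622   0.15641375 0.108     ]
[array([0.3895486 , 0.12839494, 0.026     ]), array([0.42533374, 0.2085977 , 0.026     ]), array([0.479492  , 0.18590665, 0.026     ]), array([0.4433787 , 0.10377976, 0.026     ])] [0.43443826 0.15666976 0.026     ]
```

```bash
python3 - <<'E'
from h import *
print(rel([.4347,.1564,.19],156),rel([.4347,.1564,.115],156))
E
```

```text
[-0.0039, -0.0016, 0.08, -0.0, 0.0, -0.0001, 1] [-0.0039, -0.0016, 0.155, -0.0, 0.0, -0.0001, 1]
```

```bash
python3 -m pendant '[[-0.0039,-0.0016,0.05,0,0,0,1],[-0.0039,-0.0016,0.09,0,0,0,0.2],[-0.0039,-0.0016,0.13,0,0,0,0],[-0.0039,-0.0016,0.155,0,0,0,0],[-0.0039,-0.0016,0.155,0,0,0,0]]'; python3 - <<'E'
from h import *
setcmd([-0.0039,-0.0016,0.155,0,0,0,0])
s=snapshot('side'); crop(s['image'],270,150,390,270,6,'s2.png'); 
o=ctrl.get_obs(); print(o['tool_pos'],o['force'],o['opening'])
E
```

```text
clock: 3.1
tool_pos: [0.4338, 0.1547, 0.1134]
orientation: [-179.8, -0.1, 155.9]
force: [-0.3, -0.8, 0.5]
opening: 0.0533
cmd [[0.43473965094327865, 0.15643158695029066, 0.11500000000000013], [180.0, 0.0, 155.99633418466496]]
[0.43469608 0.1554842  0.114748  ] [1.29090552 0.51954926 0.57729234] 0.04926152310117192
```

View pics/s2.png

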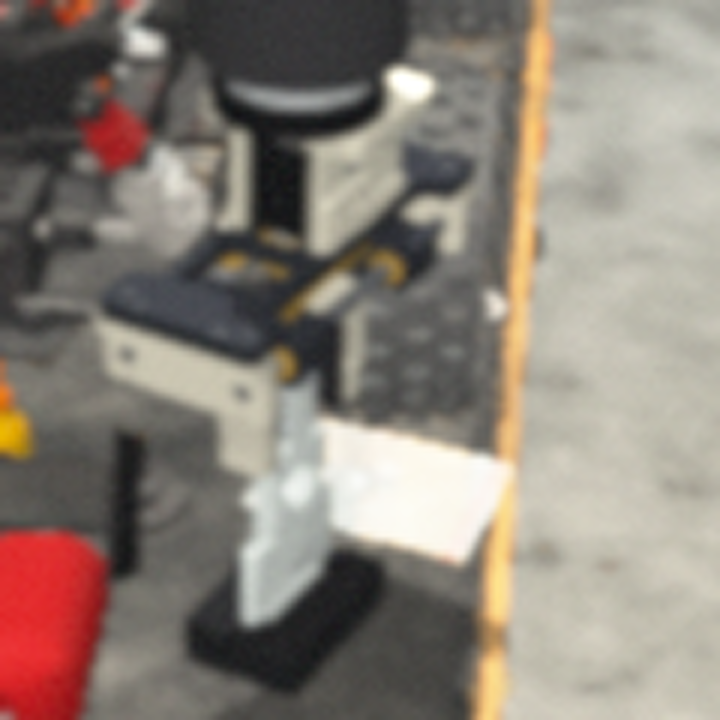

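Fingers straddle the tab. Close.

```bash
python3 -m pendant '[[0,0,0,0,0,0,-1],[0,0,0,0,0,0,-1],[0,0,0,0,0,0,-1],[0,0,0,0,0,0,-1],[0,0,0,0,0,0,-1]]'; python3 - <<'E'
from h import *
w=snapshot('wrist'); cv2.imwrite('pics/w2.png',w['image']);
o=ctrl.get_obs(); print(o['tool_pos'],o['force'],o['opening'])
E
```

```text
clock: 3.78
tool_pos: [0.4351, 0.1567, 0.1155]
orientation: [179.9, 0.1, 156.0]
force: [-1.2, -0.1, 7.3]
opening: 0.0234
[0.43506866 0.15666666 0.11545941] [-1.43761053 -0.45155607  7.00284663] 0.02362136288498665
```

View pics/w2.png

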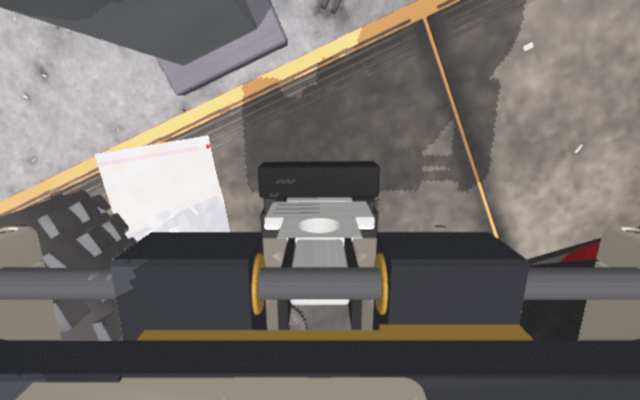

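```bash
python3 -m pendant '[[0,0,-0.006,0,0,0,-1],[0,0,-0.018,0,0,0,-1],[0,0,-0.03,0,0,0,-1],[0,0,-0.04,0,0,0,-1],[0,0,-0.04,0,0,0,-1]]'; python3 - <<'E'
from h import *
setcmd([0,0,-0.04,0,0,0])
w=snapshot('side'); crop(w['image'],270,130,390,250,6,'s3.png')
o=ctrl.get_obs(); print(o['tool_pos'],o['force'],o['moment'],o['opening'])
print(rel([.42,.10,.37],160),rel([.41,-.2,.37],180),rel([.33,-.3575,.30],-171.7))
E
```

```text
clock: 4.45
tool_pos: [0.435, 0.1567, 0.1556]
orientation: [179.9, 0.0, 156.0]
force: [-0.0, -0.1, -1.3]
opening: 0.0237
cmd [[0.43473965094327865, 0.15643158695029066, 0.15500000000000014], [180.0, 0.0, 155.99633418466496]]
[0.43462227 0.15644613 0.15496479] [-0.06129349 -0.04205286 -1.23921075] [-0.04059137  0.02395405 -0.03250171] 0.023500822492231354
[-0.0095, -0.0575, -0.215, -0.0, 0.0, -0.0699, 1] [-0.1224, -0.3357, -0.215, -0.0, 0.0, -0.4189, 1] [-0.1134, -0.5121, -0.145, -0.0, 0.0, -0.5638, 1]
```

View pics/s3.png

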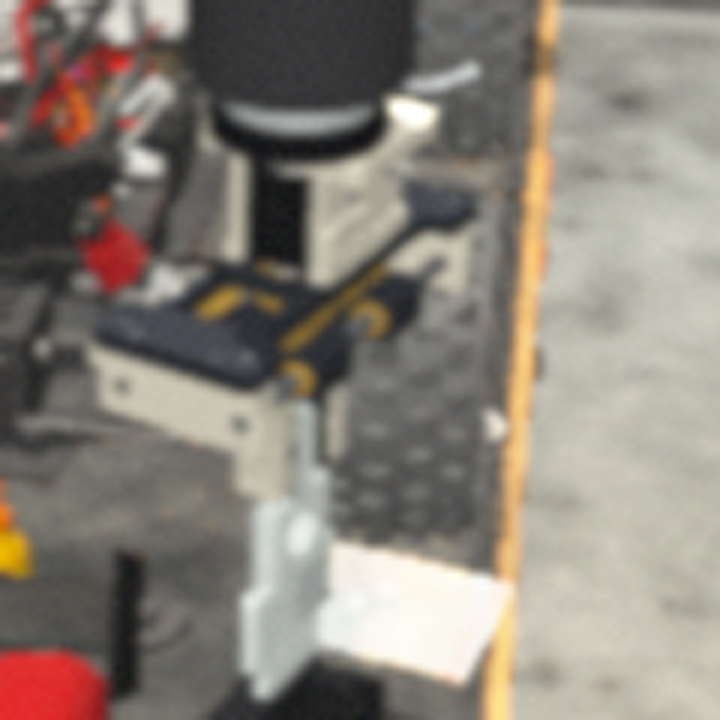

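```bash
python3 -m pendant '[[0,0,-0.06,0,0,0,-1],[0,0,-0.12,0,0,0,-1],[0,0,-0.18,0,0,0,-1],[0,0,-0.215,0,0,0,-1],[-0.02,-0.06,-0.215,0,0,-0.1,-1],[-0.122,-0.336,-0.215,0,0,-0.419,-1],[-0.122,-0.336,-0.215,0,0,-0.419,-1],[-0.122,-0.336,-0.215,0,0,-0.419,-1],[-0.122,-0.336,-0.215,0,0,-0.419,-1],[-0.122,-0.336,-0.215,0,0,-0.419,-1],[-0.122,-0.336,-0.215,0,0,-0.419,-1],[-0.122,-0.336,-0.215,0,0,-0.419,-1]]'; python3 - <<'E'
from h import *
setcmd([-.122,-.336,-.215,0,0,-.419])
print(rel([.32,-.3595,.33],-171.7))
s=snapshot('side'); cv2.imwrite('pics/s4.png',s['image']);crop(s['image'],270,30,370,180,5,'s4c.png')
E
```

```text
clock: 6.0
tool_pos: [0.4089, -0.2004, 0.3689]
orientation: [180.0, -0.1, 179.9]
force: [-0.5, -0.2, -1.1]
opening: 0.0239
cmd [[0.4095058710088797, -0.2001399435316343, 0.3700000000000001], [-180.0, 0.0, -179.99673419935357]]
[0.0895, -0.1594, 0.04, -0.0, 0.0, -0.1448, 1]
```

View pics/s4.png

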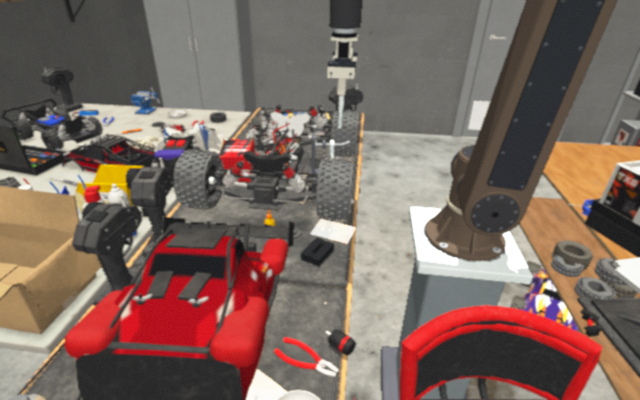

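```bash
python3 - <<'E'
from h import *
print(rel([.47,-.338,.38],-171.7))
E
```

```text
[-0.0605, -0.1379, -0.01, -0.0, 0.0, -0.1448, 1]
```

```bash
python3 -m pendant '[[-0.0605,-0.138,-0.01,0,0,-0.145,-1],[-0.0605,-0.138,-0.01,0,0,-0.145,-1],[-0.0605,-0.138,-0.01,0,0,-0.145,-1],[-0.0605,-0.138,-0.01,0,0,-0.145,-1],[-0.0605,-0.138,-0.01,0,0,-0.145,-1]]'; python3 - <<'E'
from h import *
setcmd([-0.0605,-0.138,-0.01,0,0,-0.145])
o=ctrl.get_obs();w=snapshot('wrist'); np.save('w5.npy',np.r_[o['tool_pos'],o['orientation']])
cv2.imwrite('pics/w5.png',w['image']); print(o['tool_pos'],o['orientation'])
E
```

```text
clock: 6.68
tool_pos: [0.4701, -0.3368, 0.3794]
orientation: [180.0, -0.0, -171.6]
force: [-0.2, -0.8, -0.5]
opening: 0.0239
cmd [[0.47001373676900793, -0.3381364948695366, 0.3800000000000001], [-180.0, 0.0, -171.68884616995666]]
[ 0.47008761 -0.33679002  0.37942541] [ 1.79979527e+02 -1.23943300e-02 -1.71593772e+02]
```

View pics/w5.png

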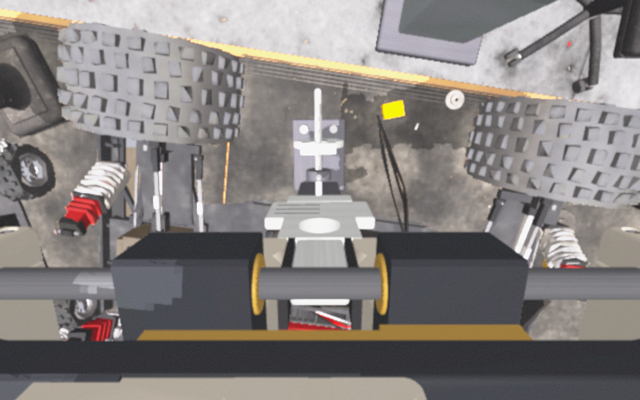

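```bash
python3 - <<'E'
from h import *
crop(cv2.imread('pics/w5.png'),270,80,370,200,5,'w5c.png')
E
```

```text
(no output)
```

View pics/w5c.png

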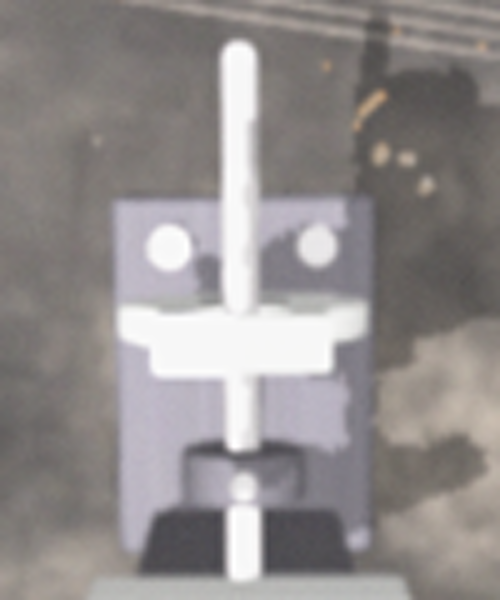

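```bash
python3 - <<'E'
from h import *
g=np.load('w5.npy');o=dict(tool_pos=g[:3],orientation=g[3:]);w=snapshot('wrist');c=cam(w,o)
f=lambda x,y:((x+.5)/5+270-.5,(y+.5)/5+80-.5)
tip=plane(c,*f(238.5,57),.145); print('tip',tip)
P=[plane(c,*f(*p),.135) for p in [(240,280),(242,430),(244,550)]]; print(P)
print([np.degrees(np.arctan2(*(q-tip)[[1,0]])) for q in P], np.degrees(np.arctan2(*(P[2]-P[0])[[1,0]])))
for a,b in [((112,200),(122,545)),((375,200),(367,545))]:
    A=plane(c,*f(*a),.012);B=plane(c,*f(*b),.012);print('base',A,B,np.degrees(np.arctan2(*(B-A)[[1,0]])))
A=plane(c,*f(112,200),.012);B=plane(c,*f(375,200),.012);print('front edge',(A+B)/2,A-B)
L=plane(c,*f(150,376),.1445);R=plane(c,*f(333,376),.1445);L2=plane(c,*f(150,318),.1445)
print('rg head top back',(L+R)/2,np.linalg.norm(L-R),'yaw',np.degrees(np.arctan2(-(R-L)[0],-(R-L)[1])*1), L2, L)
print('collar front',plane(c,*f(243,447),.14))
E
```

```text
tip [ 0.3825125  -0.35244894  0.145     ]
[array([ 0.4306706 , -0.34516924,  0.135     ]), array([ 0.46523105, -0.33966378,  0.135     ]), array([ 0.49403795, -0.33497705,  0.135     ])]
[np.float64(8.595901786326484), np.float64(8.786233522358499), np.float64(8.903744183929428)] 9.137353951151066
base [ 0.42194012 -0.38577468  0.012     ] [ 0.52636872 -0.36949658  0.012     ] 8.859840259891367
base [ 0.41052562 -0.30802197  0.012     ] [ 0.51514981 -0.29314469  0.012     ] 8.093053352377252
front edge [ 0.41623287 -0.34689832  0.012     ] [ 0.01141449 -0.0777527   0.        ]
rg head top back [ 0.45138734 -0.34175619  0.1445    ] 0.042004600019124025 yaw 171.6446715855393 [ 0.4413714  -0.36425262  0.1445    ] [ 0.45443922 -0.36253557  0.1445    ]
collar front [ 0.46837814 -0.33894579  0.14      ]
```

```bash
cat >> h.py <<'E'
root=np.array([.508,-.3337]); dr=np.array([np.cos(np.radians(8.6)),np.sin(np.radians(8.6))])
def gp(s,oz): # tcp for gauge centre at s (mm from root along stand x), origin height
    return [*(root+dr*s/1000),oz+.027]
E
python3 - <<'E'
from h import *
Y=-171.4
print(rel(gp(-170,.35),Y),rel(gp(-170,.147),Y))
E
```

```text
[0.1318, -0.002, 0.003, -0.0, -0.0, -0.005, 1] [0.1318, -0.002, 0.206, -0.0, -0.0, -0.005, 1]
```

```bash
python3 -m pendant '[[0.06,-0.001,0.003,0,0,-0.005,-1],[0.1318,-0.002,0.003,0,0,-0.005,-1],[0.1318,-0.002,0.003,0,0,-0.005,-1],[0.1318,-0.002,0.06,0,0,-0.005,-1],[0.1318,-0.002,0.12,0,0,-0.005,-1],[0.1318,-0.002,0.17,0,0,-0.005,-1],[0.1318,-0.002,0.206,0,0,-0.005,-1],[0.1318,-0.002,0.206,0,0,-0.005,-1],[0.1318,-0.002,0.206,0,0,-0.005,-1]]'; python3 - <<'E'
from h import *
setcmd([0.1318,-0.002,0.206,0,0,-0.005])
o=ctrl.get_obs();s=snapshot('side');crop(s['image'],270,80,370,180,6,'s6.png')
t=snapshot('top');crop(t['image'],420,170,520,260,7,'t6.png')
w=snapshot('wrist');cv2.imwrite('pics/w6.png',w['image']); print(o['tool_pos'],o['orientation'],o['force'])
E
```

```text
clock: 7.9
tool_pos: [0.3408, -0.3596, 0.1754]
orientation: [-179.9, 0.1, -171.3]
force: [0.5, -1.1, 0.0]
opening: 0.024
cmd [[0.3398870417417627, -0.35916702603939343, 0.17400000000000013], [-180.0, 0.0, -171.40236727239125]]
[ 0.34077464 -0.35962314  0.17536978] [-1.79896080e+02  8.96701738e-02 -1.71345435e+02] [ 0.53925414 -1.08161757  0.02440705]
```

View pics/s6.png

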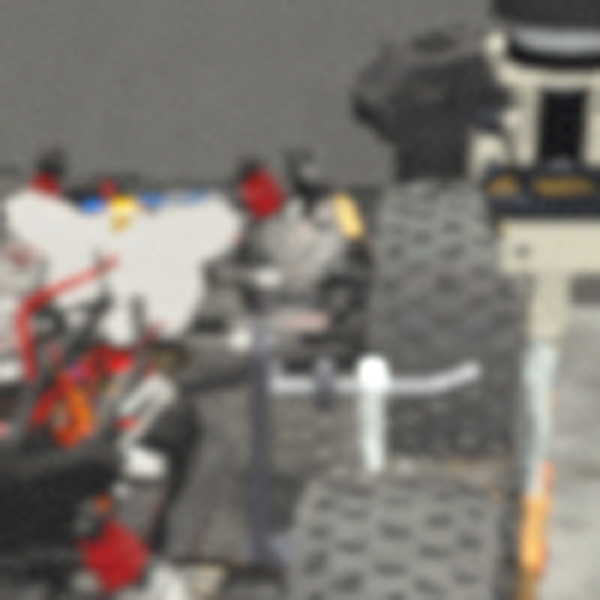

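View pics/t6.png

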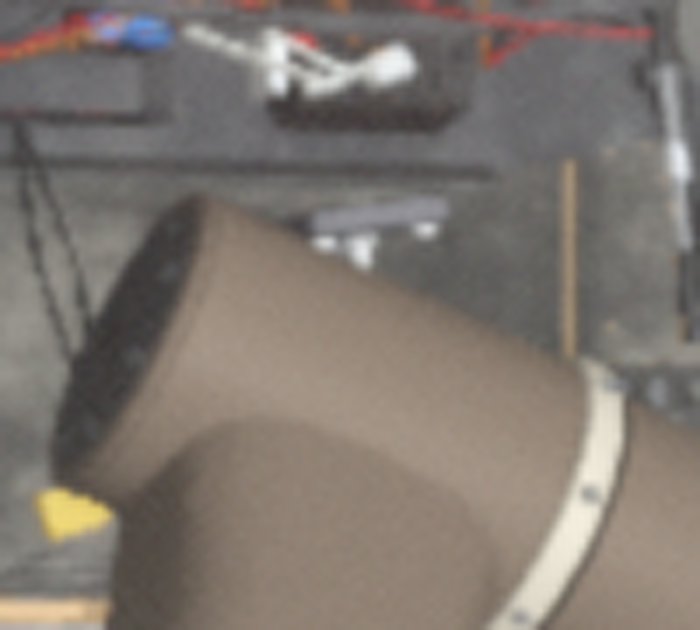

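View pics/w6.png

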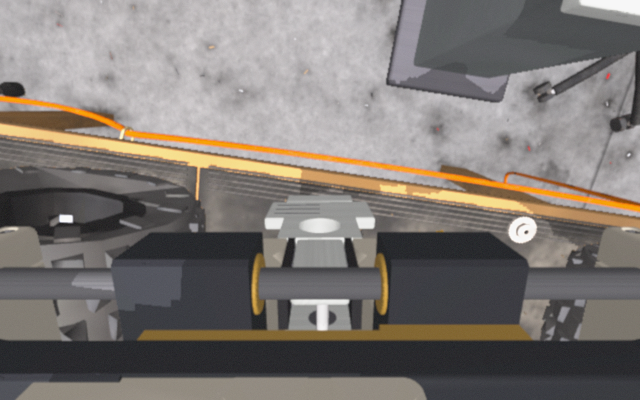

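```bash
python3 -m pendant '[[-0.015,0,0.002,0,0,0,-1],[-0.03,0,0.002,0,0,0,-1],[-0.036,0,0.002,0,0,0,-1],[-0.042,0,0.002,0,0,0,-1],[-0.046,0,0.003,0,0,0,-1],[-0.05,0,0.005,0,0,0,-1],[-0.05,0,0.005,0,0,0,-1]]'; python3 - <<'E'
from h import *
setcmd([-0.05,0,0.005,0,0,0])
o=ctrl.get_obs();s=snapshot('side');crop(s['image'],300,100,370,180,8,'s7.png')
w=snapshot('wrist');crop(w['image'],250,180,390,350,4,'w7.png'); print(o['tool_pos'],o['orientation'],o['force'],o['moment'])
E
```

```text
clock: 8.93
tool_pos: [0.3889, -0.3518, 0.1683]
orientation: [180.0, -0.0, -171.4]
force: [-0.2, 0.5, -1.9]
opening: 0.0238
cmd [[0.3893251696672437, -0.35169230148100483, 0.16900000000000012], [-180.0, 0.0, -171.40236727239125]]
[ 0.38891241 -0.35175655  0.16825845] [ 1.79982739e+02 -2.78540630e-02 -1.71412761e+02] [-0.24048789  0.48446612 -1.88105373] [0.0341596  0.03886906 0.01584878]
```

View pics/s7.png

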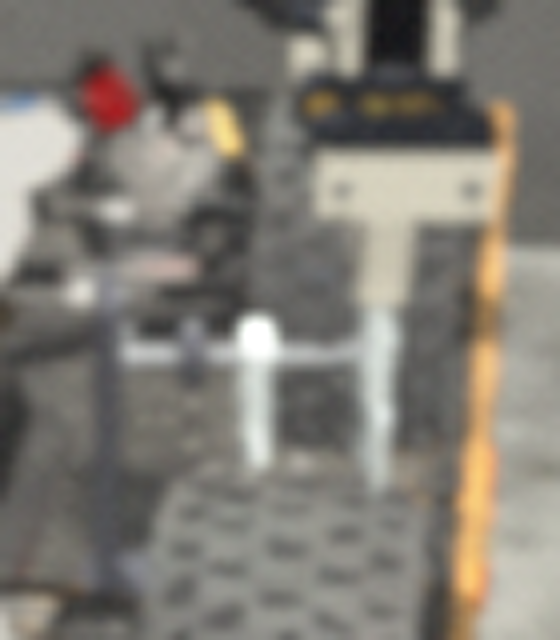

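View pics/w7.png

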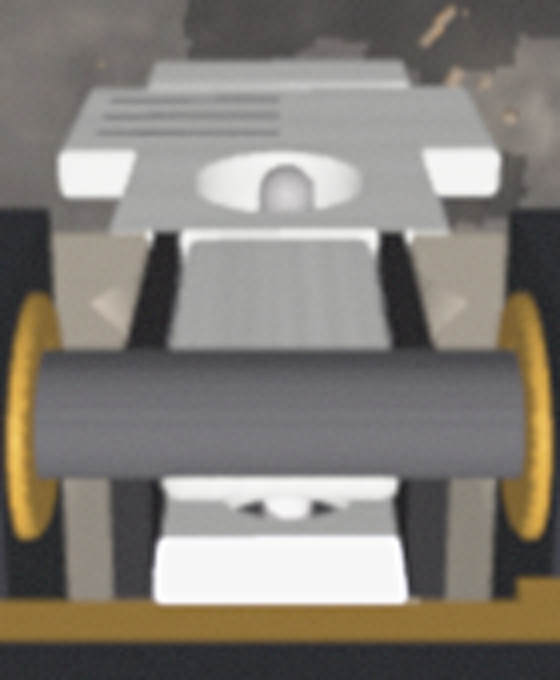

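```bash
python3 -m pendant '[[-0.005,0.001,0.0025,0,0,0,-1],[-0.01,0.001,0.005,0,0,0,-1],[-0.015,0.001,0.006,0,0,0,-1],[-0.02,0.001,0.007,0,0,0,-1],[-0.026,0.001,0.007,0,0,0,-1],[-0.032,0.001,0.007,0,0,0,-1],[-0.032,0.001,0.007,0,0,0,-1]]'; python3 - <<'E'
from h import *
setcmd([-0.032,0.001,0.007,0,0,0])
o=ctrl.get_obs();s=snapshot('side');crop(s['image'],300,100,370,180,8,'s8.png')
w=snapshot('wrist');crop(w['image'],250,180,390,350,4,'w8.png'); print(o['tool_pos'],o['orientation'],o['force'],o['moment'])
E
```

```text
clock: 9.9
tool_pos: [0.4209, -0.346, 0.1615]
orientation: [-180.0, -0.0, -171.4]
force: [-0.2, -0.2, -2.1]
opening: 0.0235
cmd [[0.42081607704838375, -0.3459197152051265, 0.16200000000000012], [-180.0, 0.0, -171.40236727239125]]
[ 0.42091899 -0.34601986  0.16149731] [-1.79997704e+02 -1.18274082e-03 -1.71394003e+02] [-0.24272575 -0.15626641 -2.0536713 ] [ 0.00972888  0.00917417 -0.01846791]
```

View pics/s8.png

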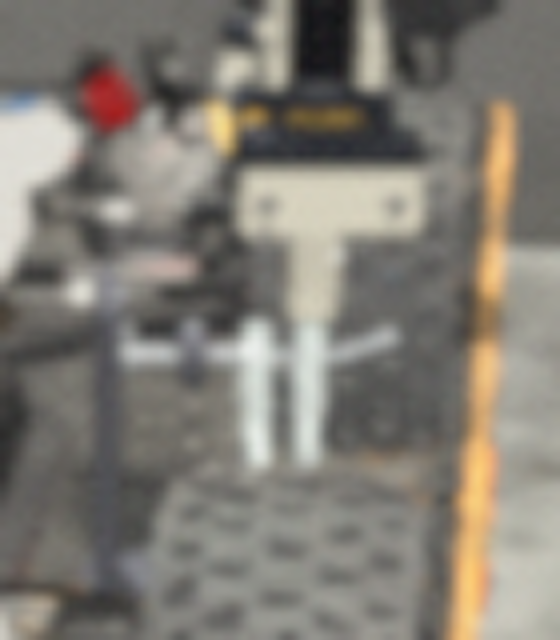

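View pics/w8.png

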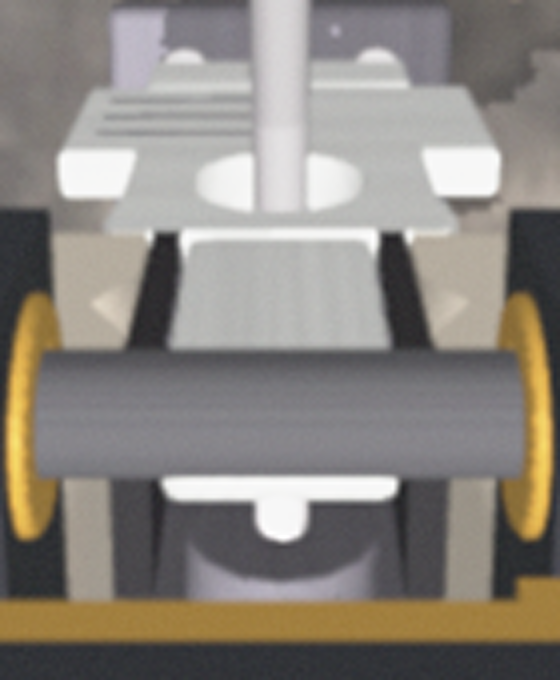

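```bash
python3 -m pendant '[[0,0,0.003,0,0,0,-1],[-0.003,0,0.006,0,0,0,-1],[-0.006,0,0.007,0,0,0,-1],[-0.006,0,0.007,0,0,0,-1],[-0.006,0,0.007,0,0,0,-1]]'; python3 - <<'E'
from h import *
setcmd([-0.006,0,0.007,0,0,0])
F=[]
for i in range(1):
    o=ctrl.get_obs();F.append(o['force'])
w=snapshot('wrist');crop(w['image'],250,180,390,350,4,'w9.png'); print(o['tool_pos'],F,o['moment'], ctrl.get_obs()['force'])
E
```

```text
clock: 10.62
tool_pos: [0.4264, -0.3452, 0.1546]
orientation: [180.0, -0.0, -171.4]
force: [-0.1, 0.6, -1.0]
opening: 0.0244
cmd [[0.4267486523994415, -0.34502274825811985, 0.1550000000000001], [-180.0, 0.0, -171.40236727239125]]
[ 0.42642565 -0.34517908  0.1545656 ] [array([-0.06497785,  0.5978955 , -1.04033251])] [ 0.00418193 -0.01372988  0.0142623 ] [ 0.40157889 -0.07823057 -1.59103133]
```

```bash
python3 -m pendant '[[-0.002,0,0,0,0,0,-1],[-0.004,0,0,0,0,0,-1],[-0.006,0,0,0,0,0,-1],[-0.008,0,0,0,0,0,-1],[-0.01,0,0,0,0,0,-1],[-0.012,0,0,0,0,0,-1]]'; python3 -m pendant '[[-0.0015,0,0,0,0,0,-1],[-0.003,0,0,0,0,0,-1]]';python3 - <<'E'
from h import *
setcmd([-0.015,0,0,0,0,0])
o=ctrl.get_obs();s=snapshot('side');crop(s['image'],300,100,370,180,8,'s10.png')
w=snapshot('wrist');crop(w['image'],250,180,390,350,4,'w10.png'); print(o['tool_pos'],o['force'],o['moment'], ctrl.get_obs()['force'])
E
```

```text
clock: 11.42
tool_pos: [0.4383, -0.3434, 0.1546]
orientation: [180.0, -0.0, -171.4]
force: [-2.2, -1.1, 0.1]
opening: 0.0237
clock: 11.68
tool_pos: [0.4413, -0.3429, 0.1546]
orientation: [180.0, -0.0, -171.4]
force: [-1.4, -0.2, 0.2]
opening: 0.0236
cmd [[0.44158009077708577, -0.3427803308906033, 0.1550000000000001], [-180.0, 0.0, -171.40236727239125]]
[ 0.44128763 -0.34292437  0.15455783] [-1.35662807 -0.15891788  0.18777341] [-0.09509573  0.56125101 -0.04336681] [-0.43176122  0.51532437 -0.5221927 ]
```

View pics/s10.png

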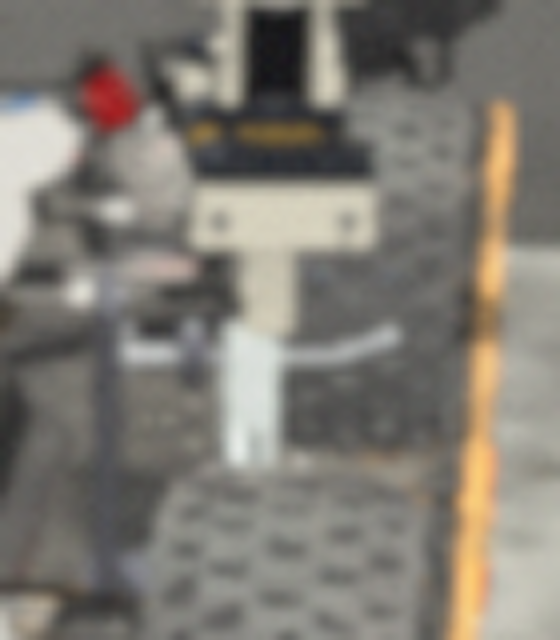

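View pics/w10.png

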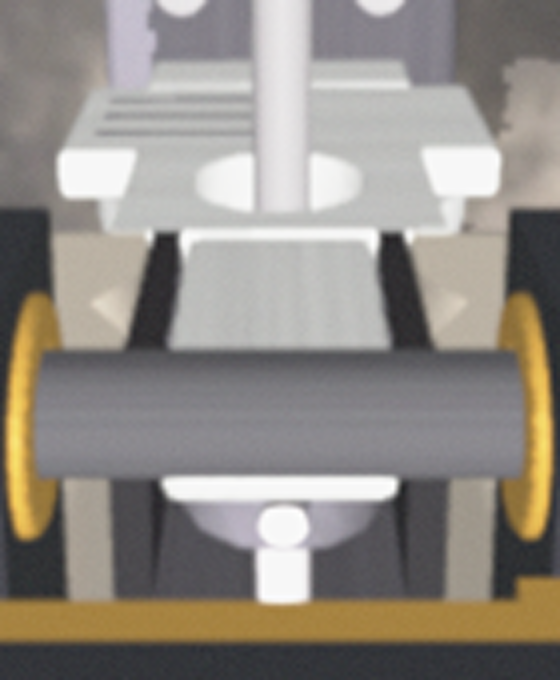

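```bash
python3 -m pendant '[[-0.001,0,0,0,0,0,-1],[-0.002,0,0,0,0,0,-1],[-0.003,0,0,0,0,0,-1],[-0.004,0,0,0,0,0,-1]]'; for i in 1 2 3; do python3 -m pendant '[[-0.0005,0,0,0,0,0,-1],[-0.001,0,0,0,0,0,-1]]'; done
```

```text
clock: 12.28
tool_pos: [0.4452, -0.3423, 0.1545]
orientation: [180.0, -0.0, -171.4]
force: [-1.2, 0.4, -1.1]
opening: 0.0237
clock: 12.52
tool_pos: [0.4462, -0.3422, 0.1545]
orientation: [180.0, -0.0, -171.4]
force: [-0.1, -0.2, -0.4]
opening: 0.0237
clock: 12.78
tool_pos: [0.4472, -0.342, 0.1545]
orientation: [180.0, 0.0, -171.4]
force: [-0.7, 0.6, -1.0]
opening: 0.0239
clock: 13.02
tool_pos: [0.4482, -0.3419, 0.1546]
orientation: [-180.0, -0.0, -171.4]
force: [-0.5, 0.1, -0.2]
opening: 0.0235
```

```bash
for i in 1 2 3; do python3 -m pendant '[[-0.0005,0,0,0,0,0,-1],[-0.001,0,0,0,0,0,-1]]' | grep -E "force|tool"; done; python3 -c "
from h import *
setcmd([-.010,0,0,0,0,0]); o=ctrl.get_obs(); print(o['force'],o['moment'])"
```

```text
tool_pos: [0.4492, -0.3417, 0.1545]
force: [-0.9, -0.8, -1.1]
tool_pos: [0.4501, -0.3416, 0.1545]
force: [-0.0, -0.7, -0.5]
tool_pos: [0.4511, -0.3414, 0.1545]
force: [-0.6, -1.1, -1.5]
cmd [[0.45146771636218197, -0.34128538597892555, 0.1550000000000001], [-180.0, 0.0, -171.40236727239125]]
[-0.56514546 -1.06872814 -1.45970068] [-0.08311083  0.2497535   0.0162779 ]
```

```bash
python3 - <<'E'
from h import *
s=snapshot('side');crop(s['image'],300,100,370,180,8,'s11.png')
w=snapshot('wrist');crop(w['image'],250,180,390,350,4,'w11.png')
E
```

```text
(no output)
```

View pics/s11.png

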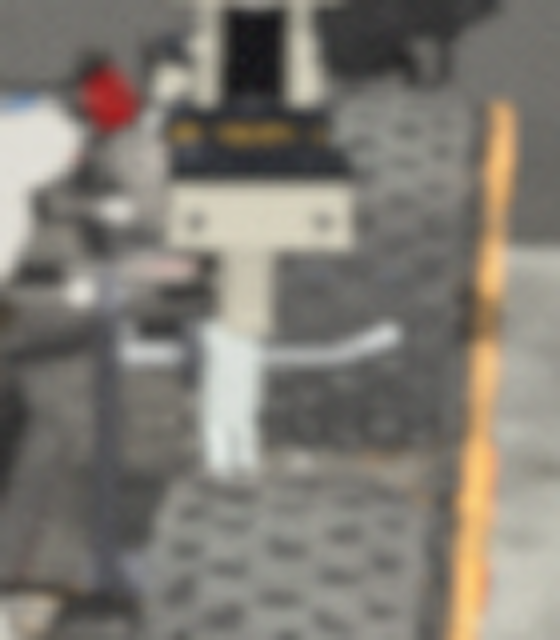

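View pics/w11.png

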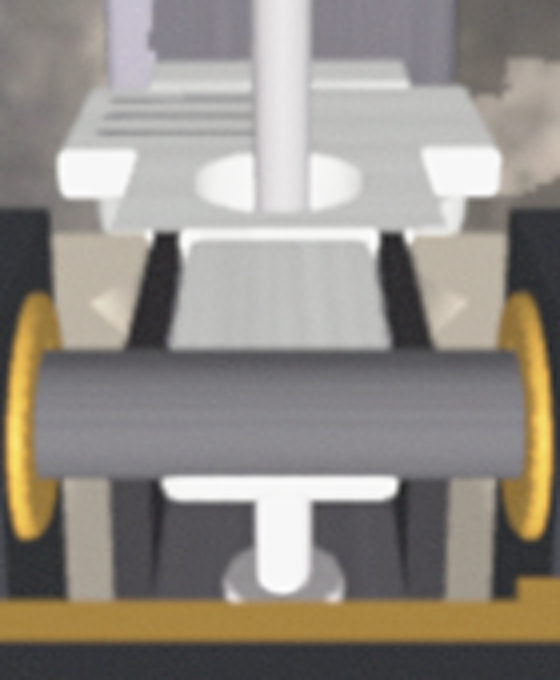

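Almost at the collar (side view: collar column ~190, round face ~203). Continue in fine steps.

```bash
for i in 1 2 3; do python3 -m pendant '[[-0.0005,0,0,0,0,0,-1],[-0.0005,0,0,0,0,0,-1]]' | grep -E "force|tool"; done; python3 -c "
from h import *
setcmd([-.0015,0,0,0,0,0]); o=ctrl.get_obs(); print(o['force'],o['moment'])"
```

```text
tool_pos: [0.4513, -0.3414, 0.1545]
force: [-2.9, -1.1, -0.2]
tool_pos: [0.4514, -0.3414, 0.1545]
force: [-5.4, -1.3, 1.0]
tool_pos: [0.4514, -0.3414, 0.1545]
force: [-6.4, -1.4, 1.7]
cmd [[0.4529508601999464, -0.3410611442421739, 0.1550000000000001], [-180.0, 0.0, -171.40236727239125]]
[-6.41076373 -1.40673913  1.73595752] [-0.7059997   2.46866787 -0.00600797]
```

```bash
python3 -m pendant '[[-0.0003,0,0,0,0,0,-1],[-0.0003,0,0,0,0,0,-1]]' | grep -E "force|tool"; python3 -c "
from h import *
setcmd([-.0003,0,0,0,0,0]); o=ctrl.get_obs(); print(o['force'],o['moment'])"
```

```text
tool_pos: [0.4515, -0.3414, 0.1545]
force: [-8.6, -1.4, 2.3]
cmd [[0.4532474889674993, -0.3410162958948235, 0.1550000000000001], [-180.0, 0.0, -171.40236727239125]]
[-8.56967146 -1.36278543  2.32142301] [-0.75036478  2.80660534  0.01564665]
```

```bash
python3 -m pendant '[[0,0,0,0,0,0,-1],[0,0,0,0,0,0,-1],[0,0,0,0,0,0,-1]]' | grep -E "force|tool";python3 -m pendant '[[0,0,0,0,0,0,-1],[0,0,0,0,0,0,-1],[0,0,0,0,0,0,-1]]' | grep -E "force|tool"; python3 - <<'E'
from h import *
s=snapshot('side');crop(s['image'],300,100,370,180,8,'s12.png')
w=snapshot('wrist');crop(w['image'],250,180,390,350,4,'w12.png')
E
```

```text
tool_pos: [0.4515, -0.3413, 0.1545]
force: [-7.2, -1.3, 2.0]
tool_pos: [0.4515, -0.3413, 0.1545]
force: [-7.1, -1.2, 2.3]
```

View pics/s12.png

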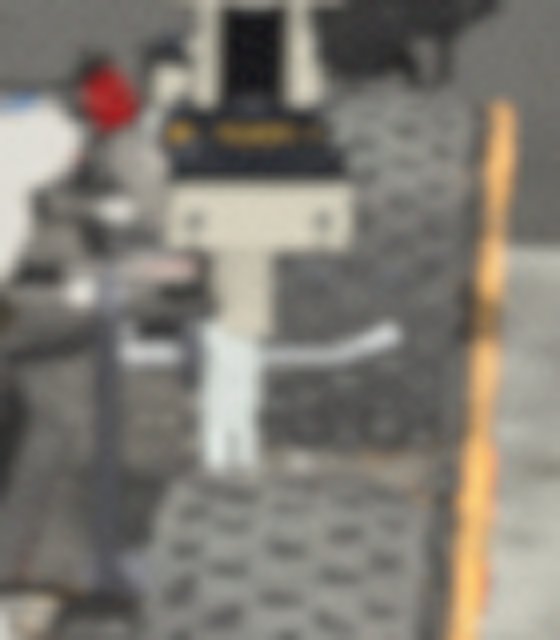

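View pics/w12.png

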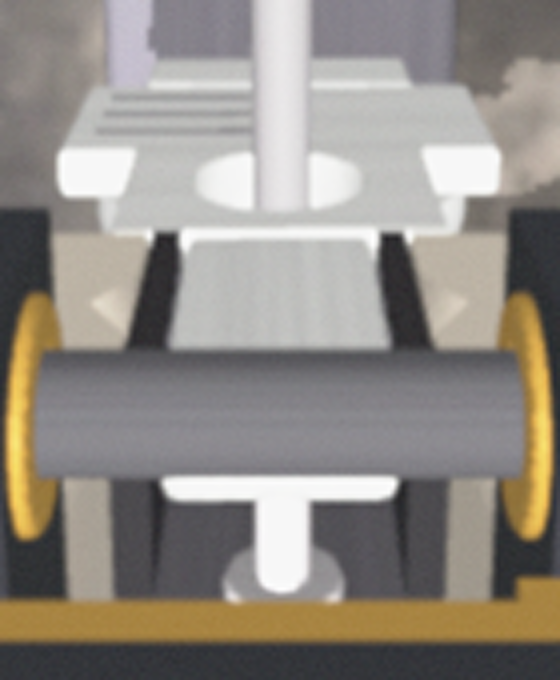

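```bash
python3 -m pendant '[[-0.0002,0,0,0,0,0,-1],[-0.0002,0,0,0,0,0,-1],[-0.0002,0,0,0,0,0,-1],[-0.0002,0,0,0,0,0,-1]]' | grep -E "force|tool";python3 -m pendant '[[0.001,0,0,0,0,0,-1],[0.0017,0,0,0,0,0,-1],[0.0017,0,0,0,0,0,-1]]' | grep -E "force|tool"; python3 -m pendant '[[0,0,0.0005,0,0,0,-1],[0,0,0.0005,0,0,0,-1]]' | grep -E "force|tool"; python3 -c "
from h import *
setcmd([-.0002,0,0,0,0,0]);setcmd([.0017,0,.0005,0,0,0])"
```

```text
tool_pos: [0.4515, -0.3413, 0.1545]
force: [-7.1, -2.1, 2.9]
tool_pos: [0.4513, -0.3414, 0.1545]
force: [-3.4, -0.3, 0.9]
tool_pos: [0.4514, -0.3414, 0.1541]
force: [-4.4, -0.7, 0.9]
cmd [[0.4534452414792012, -0.34098639699658995, 0.1550000000000001], [-180.0, 0.0, -171.40236727239125]]
cmd [[0.45176434512973485, -0.34124053763157514, 0.1545000000000001], [-180.0, 0.0, -171.40236727239125]]
```

```bash
python3 -m pendant '[[0.0005,0,0,0,0,0,-1],[0.0005,0,0,0,0,0,-1]]' | grep -E "force|tool";python3 -m pendant '[[0.0004,0,0,0,0,0,-1],[0.0004,0,0,0,0,0,-1]]' | grep -E "force|tool"; python3 -c "
from h import *
setcmd([.0009,0,0,0,0,0])"
```

```text
tool_pos: [0.4513, -0.3414, 0.1541]
force: [-2.2, 0.4, -0.1]
tool_pos: [0.4512, -0.3415, 0.1541]
force: [-0.3, 0.3, -2.1]
cmd [[0.45087445882707616, -0.34137508267362615, 0.1545000000000001], [-180.0, 0.0, -171.40236727239125]]
```

Relieved. Now lower onto the hook.

```bash
for i in 1 2 3; do python3 -m pendant '[[0,0,0.0004,0,0,0,-1],[0,0,0.0004,0,0,0,-1]]' | grep -E "force|tool"; done; python3 - <<'E'
from h import *
setcmd([0,0,.0012,0,0,0])
w=snapshot('wrist');crop(w['image'],250,180,390,350,4,'w13.png')
E
```

```text
tool_pos: [0.451, -0.3416, 0.1539]
force: [1.2, 1.2, 0.5]
tool_pos: [0.4511, -0.3416, 0.1538]
force: [1.1, 3.4, 5.6]
tool_pos: [0.4511, -0.3416, 0.1537]
force: [0.3, 3.0, 7.5]
cmd [[0.45087445882707616, -0.34137508267362615, 0.1533000000000001], [-180.0, 0.0, -171.40236727239125]]
```

View pics/w13.png

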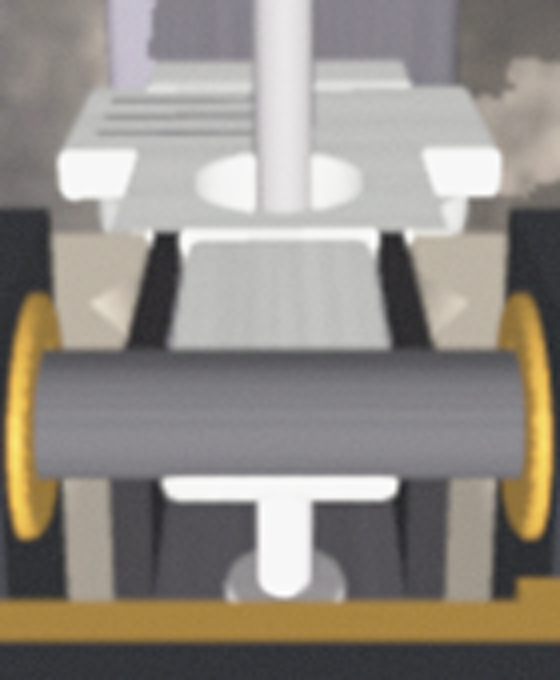

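```bash
python3 -m pendant '[[0,0,-0.0006,0,0,0,-1],[0,0,-0.0006,0,0,0,-1]]' | grep -E "force|tool"; python3 -m pendant '[[0,0,0,0,0,0,-0.3],[0,0,0,0,0,0,-0.2],[0,0,0,0,0,0,-0.1],[0,0,0,0,0,0,0]]'; python3 - <<'E'
from h import *
setcmd([0,0,-.0006,0,0,0])
s=snapshot('side');crop(s['image'],300,100,370,180,8,'s14.png')
w=snapshot('wrist');crop(w['image'],250,180,390,350,4,'w14.png')
E
```

```text
tool_pos: [0.451, -0.3416, 0.1538]
force: [1.8, 3.2, 4.8]
clock: 18.9
tool_pos: [0.4503, -0.3416, 0.1532]
orientation: [180.0, -0.0, -171.4]
force: [0.3, -0.3, 0.6]
opening: 0.0426
cmd [[0.45087445882707616, -0.34137508267362615, 0.1539000000000001], [-180.0, 0.0, -171.40236727239125]]
```

View pics/s14.png

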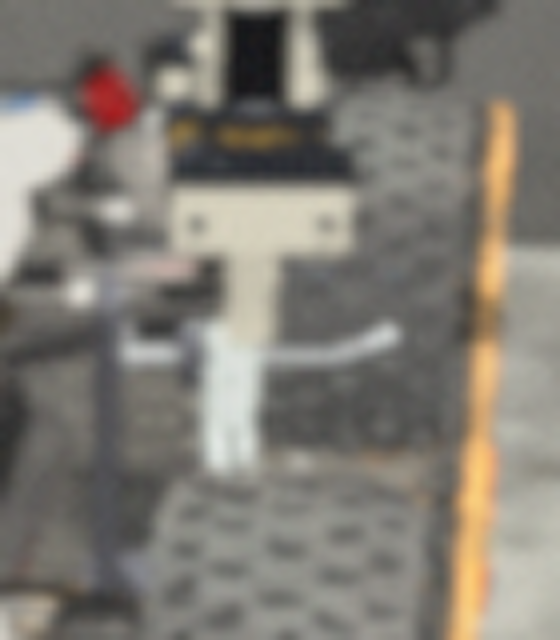

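View pics/w14.png

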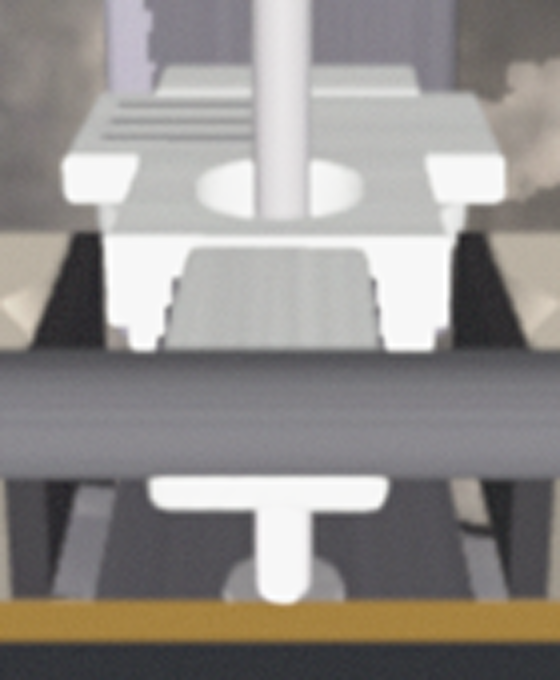

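```bash
python3 -m pendant '[[0,0,-0.008,0,0,0,0.1],[0,0,-0.02,0,0,0,0.1],[0,0,-0.04,0,0,0,0.1],[0,0,-0.07,0,0,0,0.1],[0,0,-0.11,0,0,0,0.1],[0,0,-0.15,0,0,0,0.1],[0,0,-0.19,0,0,0,0.1],[0.0,0,-0.19,0,0,0,0.1],[0,0,-0.19,0,0,0,0.1],[0,0,-0.19,0,0,0,0.1],[0,0,-0.19,0,0,0,0.1]]'; python3 - <<'E'
from h import *
setcmd([0,0,-.19,0,0,0])
s=snapshot('side');crop(s['image'],300,100,370,180,8,'s15.png');cv2.imwrite('pics/s15f.png',s['image'])
w=snapshot('wrist');crop(w['image'],220,100,420,250,4,'w15.png')
E
```

```text
clock: 20.38
tool_pos: [0.4503, -0.3414, 0.3427]
orientation: [180.0, -0.1, -171.4]
force: [-0.3, -0.4, -0.8]
opening: 0.0481
cmd [[0.45087445882707616, -0.34137508267362615, 0.3439000000000001], [-180.0, 0.0, -171.40236727239125]]
```

View pics/s15.png

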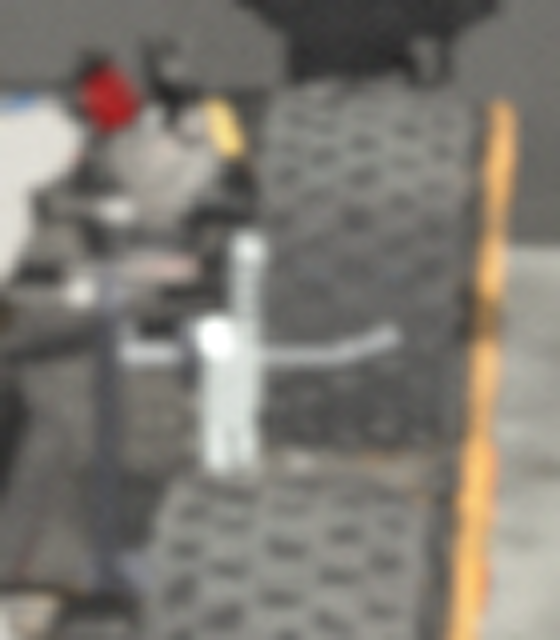

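View pics/w15.png

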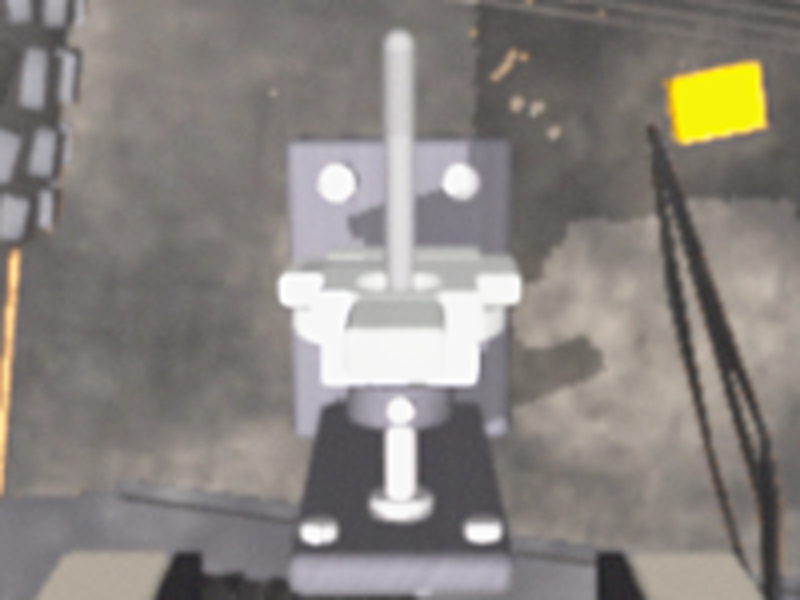

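View pics/s15f.png

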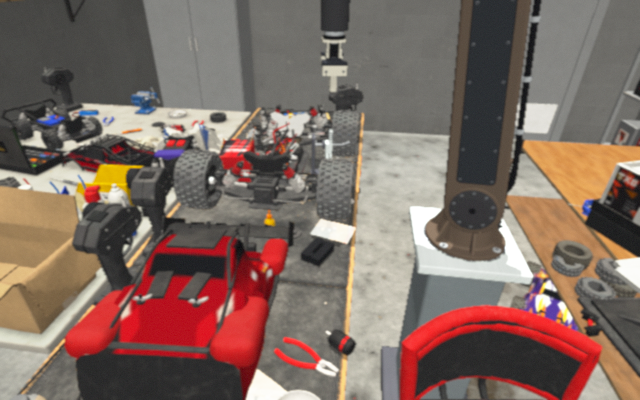

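```bash
python3 -m pendant '[[0,0,0,0,0,0,0.1],[0,0,0,0,0,0,0.1],[0,0,0,0,0,0,0.1],[0,0,0,0,0,0,0.1]]' | grep force; python3 - <<'E'
from h import *
s=snapshot('wrist');a=s['image'][100:240,220:420];crop(s['image'],220,100,420,250,4,'w16.png')
b=cv2.resize(cv2.imread('pics/w15.png'),(200,150),interpolation=cv2.INTER_AREA)[:140]
print('diff',np.abs(a.astype(int)-b).mean()); print(ctrl.close_job())
E
```

```text
force: [0.1, -0.7, 0.2]
diff 3.2221904761904763
the job is handed in; nothing more can be done
None
```

The square gauge now hangs freely on the hook, close against the round gauge, which is stopped at the collar. I handed the job in at about 21 s, well under the 59 s limit.

- **Hanging:** I lifted the gauge out of the slotted block, carried it over the wheel, and threaded it over the rising hook end with no contact force showing.
- **Pushing:** The gauge pushed the round one back with about 1 N. The force rose sharply at the collar, when the gauge's centre was about 57 mm in front of the hook root.
- **Pressing:** I held the pair against the collar for about 1.5 s. The readings ran from about 7.1 to 8.6 N, so the force settled slightly below 8 N after its peak.
- **Letting go:** While lowering onto the hook, the force rose to about 7.5 N upward. I backed off, and it was still about 5 N up and 3 N sideways when I opened the fingers. The gripper then rose straight up.

The last side and wrist pictures show both gauges upright and touching, with the round one against the collar as far as the pictures resolve. The gripper was about 19 cm above where it let go, with force readings near zero. The fingers stayed above the round gauge's head throughout. The bystanders that show in the last side picture look where they were; I did not check each one separately.

My picture-difference check before hand-in gave 3.2 grey levels out of 255. It compared a resized picture, so it only rules out large movement.

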